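# Scan the culture vessel in and clamp it by three ratchet clicks

## Task

Pick up the handheld scanner, aim its red window at the code label on the lid of the culture vessel standing in one of the bioreactor's two wells, hold it steady there for about a second, and lay it gently back on its grey pad, right way up. Then swing the blue-handled clamp lever in front of that vessel clockwise by exactly three clicks of its ratchet, and finish while still holding the lever there at the third click, because the station only locks the clamp a moment later. Do not go past three clicks (a fourth would strain the glass), and leave the idle station's lever at its stop, the vessel in its well and the other things where they are.

Things in the scene. Friction and masses are not known exactly. Their poses are not given: they have to be found in the camera images.
- bioreactor: White two-station bioreactor base, 340 (x) x 440 (y) mm, fixed. Origin: centre of its underside on the bench; +x to its back, +y to its left station. Flat deck 120 mm up; well centres at x 35, y 105 (left) and -105 mm (right). Either well holds the culture vessel, the other the blank cover. Towers at the back rise 60 mm above the deck; grey pump heads stick out 37 mm in front.
- label (a point): Centre of the white code label (28 x 34 mm, black bars) lying face up on the culture vessel's steel lid (84 mm across), 23 mm above the deck. z up out of the label; +x towards the lid's middle, 20 mm away; ports beyond it rise 28 mm above the label. The vessel is a loose glass pot of 74 mm standing in its well with 2 mm of play.
- blank_top (a point): Top of the black button of the loose grey blank cover (84 mm across, no label) that closes the idle well.
- scanner_grip (a point): Centre of the grip of the handheld scanner (160 g), 28 mm above its underside; it lies on its pad, right way up. +x along it to its black head, z up. The dark grey grip is 36 mm wide (y), 28 mm high, from -75 to +37 mm in x; black feet under it; the head is 56 mm wide, from 25 to 79 mm in x, no more than 29 mm above or below this point.
- scanner_window (a point): Centre of the scanner's red window, which faces forwards and down at 45 degrees: 66.5 mm ahead of and 13.5 mm below scanner_grip in that frame. +x here is the beam's direction out of the window; y is across the scanner. It reads a label 40 to 200 mm along the beam, if the beam passes within 16 mm of the label's centre, at up to 65 degrees from square-on.
- pad: The scanner's rest pad, a light grey mat of 220 (x) x 120 (y) x 4 mm, fixed on the bench. Origin: centre of its underside. Lying on it, the scanner's grip centre is 32 mm above the bench.
- lever_left (a joint): Left clamp lever (rad): 0 at its open stop, where it starts, growing clockwise seen from above. Ratchet of six clicks; the k-th falls at k x 0.262 rad: the pawl drops behind a tooth, after a push of 5 to 7 N at the handle that vanishes at the drop. A spring (2 N at the handle) pushes the lever back against the last tooth passed, which stops it: it cannot be taken back.
- lever_right (a joint): The same for the right station's clamp lever.
- lever_left_post (a point): Top of the left lever's vertical pivot post, in front (-x) of the left well, 60 mm above the deck. Axes as the bioreactor's.
- lever_right_post (a point): The same for the right lever, in front of the right well.
- lever_left_handle (a point): Centre of the left lever's upright round blue handle, 18 mm thick, 48 mm tall (46 to 94 mm above the deck); below it a flat steel arm to the post, 78 mm away. At joint 0 it lies to the post's right (-y of the bioreactor) and swings clockwise towards the front: at joint value q it is at post + 78 mm x (-sin q, -cos q) in the bioreactor's x, y.
- lever_right_handle (a point): The same for the right lever.
- media_bottle: Bystander: amber glass bottle with a blue cap, 72 mm across, 165 mm tall. Loose. Origin: centre of its underside.
- sample_jar: Bystander: small clear jar with a white cap, 52 mm across, 75 mm tall. Loose. Origin: centre of its underside.
- tube_rack: Bystander: teal rack of capped sample tubes, 90 x 200 mm, 74 mm tall. Loose. Origin: centre of its underside.
- tip_box: Bystander: blue pipette-tip box with a clear lid, 87 x 122 mm, 67 mm tall. Loose. Origin: centre of its underside.
- beaker: Bystander: empty clear plastic beaker, 68 mm across, 85 mm tall. Loose. Origin: centre of its underside.
- marker: Bystander: white marker pen with a green cap, lying, 115 mm long, 13 mm thick. Loose. Origin: centre of its underside.
- port_cap: Bystander: small orange port cap standing on the deck between the two wells, 26 mm across, 22 mm tall. Loose. Origin: centre of its underside.
Not all that is in view belongs to the job. Of the things that look like the part that bears scanner_grip, the middle-sized one is meant.

How it is judged (in metres and radians):
On the way, in this order (a step that is already met when the one before it is completed fails the run):
1. the held scanner's beam rests steadily on the vessel's label (x of label in the frame of scanner_window between 0.04 and 0.2 m and y of label in the frame of scanner_window between -0.016 and 0.016 m and z of label in the frame of scanner_window between -0.016 and 0.016 m and angle between the x axis of scanner_window and the z axis of label, either way round below 1.15 rad and linear speed of scanner below 0.03 m/s and contact force between the fingers and scanner above 0.3 N), for 0.6 s.
2. the scanner lies on its pad, right way up, let go (x of scanner_grip in the frame of pad between -0.075 and 0.075 m and y of scanner_grip in the frame of pad between -0.05 and 0.05 m and z of scanner_grip in the frame of pad between 0.025 and 0.045 m and angle between scanner_grip's own z axis and vertical below 0.15 rad and contact force between the fingers and scanner below 0.02 N and linear speed of scanner below 0.02 m/s), for 0.2 s.
3. the lever of the vessel's station is held at its third click (((y of label in the frame of bioreactor above 0 m and value of joint lever_left between 0.7604 and 1.0172 rad and contact force between the fingers and lever_left above 0.5 N) or (y of label in the frame of bioreactor below 0 m and value of joint lever_right between 0.7604 and 1.0172 rad and contact force between the fingers and lever_right above 0.5 N))), for 0.2 s.
At the end, for the whole second after the job is handed in: Fingers hold the lever at the vessel's station still (over 0.5 N), past its third click, short of the fourth (0.76 to 1.017 rad); other lever at its stop; scanner right way up on its pad (within 75 mm along, 50 mm across of its middle), let go; vessel upright in its well ((((y of label in the frame of bioreactor above 0 m and value of joint lever_left between 0.7604 and 1.0172 rad and contact force between the fingers and lever_left above 0.5 N) and value of joint lever_right below 0.1 rad and velocity of joint lever_left between -0.05 and 0.05 rad/s) or ((y of label in the frame of bioreactor below 0 m and value of joint lever_right between 0.7604 and 1.0172 rad and contact force between the fingers and lever_right above 0.5 N) and value of joint lever_left below 0.1 rad and velocity of joint lever_right between -0.05 and 0.05 rad/s)) and x of scanner_grip in the frame of pad between -0.075 and 0.075 m and y of scanner_grip in the frame of pad between -0.05 and 0.05 m and z of scanner_grip in the frame of pad between 0.025 and 0.045 m and angle between scanner_grip's own z axis and vertical below 0.15 rad and contact force between the fingers and scanner below 0.02 N and angle between label's own z axis and vertical below 0.1 rad); the arm keeps its last pose, push and grip.
It fails at once if a lever is driven on to its fourth click (value of joint any of lever_left, lever_right above 1.0422 rad).
It fails at once if the idle station's lever is advanced ((y of label in the frame of bioreactor above 0 m and value of joint lever_right above 0.2 rad) or (y of label in the frame of bioreactor below 0 m and value of joint lever_left above 0.2 rad)).
It fails at once if the culture vessel or the blank cover is shifted more than 15 mm or tipped (distance of any of label, blank_top from where it was at the start of the episode above 0.015 m or angle between label's own z axis and vertical above 0.15 rad).
It fails at once if the scanner is dropped or thrown (let go and moving faster than 0.6 m/s) (contact force between the fingers and scanner below 0.02 N and linear speed of scanner above 0.6 m/s).
It fails at once if a bystander is shifted by more than 30 mm (distance of any of media_bottle, sample_jar, tube_rack, tip_box, beaker, marker, port_cap from where it was at the start of the episode above 0.03 m).
It also fails if it takes over 61 s, if anything falls off the work surface, if the arm or the gripper's body presses on something with over 40 N, if the wrist force passes 120 N, or if a joint passes its speed limit or range.

## Robot

A 6-joint arm with a two-finger parallel gripper is mounted at the origin on the work surface. World frame = base frame: x ahead of the robot, y to its left, z up, the work surface at z = 0. Lengths are in mm, angles in degrees, forces in N, time in s.
With the tool pointing down it reaches from about 350 to 850 mm from the base axis. Payload 8.1 kg.
Tool frame: the origin (TCP) lies on the centre line of the jaws, within the pads' length; the fingertips stand 8 mm ahead of it and the grasp point (between the pads) lies 11 mm behind it; x points along the fingers, z is the direction in which the jaws open and shut, and the axes are right-handed (so a half turn about x gives the same grasp; the last joint's range is limited). The gripper opens to 85 mm and grips with 20 to 120 N. Pads are 22 mm wide; open, the fingers measure 114 mm over their backs; the gripper's body (76 mm by 85 mm) begins 54 mm behind the grasp point. The pads swing forward as they close: fully open they stand 13 mm farther back than shut.
Start: joints at [-78.232, 7.471, 85.268, -0, 87.261, -4.893], TCP at [172.051, -574.807, 239.292] pointing down, gripper open.
Joint ranges: [-169.43, 169.43], [-51.17, 129.36], [1.28, 143.12], [-76.62, 256.62], [0, 156.53], [-152.29, 152.29]. Speed limits (degrees/s): [136.94, 136.94, 159.86, 180, 180, 180].

## Interface

Orientations are given as [roll, pitch, yaw] about the fixed x, y, z axes, in that order (R = Rz(yaw) Ry(pitch) Rx(roll)).
In Python, from bench import r, vision, order gives the robot as it stands. The module is installed in compiled form; this text tells all that it offers.
- The arm moves only by the shell command python3 -m jog 'ROWS' [FORCE]. ROWS is JSON, a list of rows, each a list of 3 entries, a list of its own where there are three numbers: the shift along the world's x, y, z in m, then the turn, a rotation vector about the world's x, y, z in rad, then the opening, from -1 (shut) to 1 (fully open). A call has 1 to 5 rows; each row is the pose to reach, as a shift and turn from the pose commanded when the call began; what a row does not reach only later rows make up. A row lasts 1/12 s, in which the tool goes at most 41.7 mm and 7.16 degrees, less where a joint would pass 70% of its speed; a pose out of reach is approached as far as the arm can. A call with a gripper value outside its range is refused whole. The fingers move at their own pace and stop on an object; FORCE is the grip in N (left out, the last holds). Time passes only in rows, so rows that repeat a pose let the fingers close. It gives the time, the measured TCP pose, the force and the opening at its end, in the units of the state.
- r.sense(): the state, without advancing time (a new reading comes with each control period).
- vision.snapshot(name): name is "scene" or "top" or "wrist"; returns the picture (480x640x3 uint8, red, green, blue); there is no depth.
- vision.camera_model(name): a dict with "fov_y" (degrees; the focal length in pixels is half the picture's height over the tangent of half this angle, whatever the lens; pixels are square), "cx", "cy" (the principal point, pixels), "D" ([k1, k2, p1, p2, k3] as OpenCV has them; the pictures are not rectified), "world_to_cam" (4x4, takes a point from world to camera coordinates). Camera axes: x right, y down, z forward; pixel columns grow to the right and rows downward; lengths in mm; the calibration is good to about 2 mm. A picture is of the moment at which its call begins: read the wrist's pose just before it. camera_model takes no time and is no camera call; for the wrist camera it gives the pose at the moment of the call.
- order.hand_in(): hands the job in, once; it reports no verdict.
The state is a dict: "time": time; "joint_pos": joint angles; "qd": joint speeds; "joint_efforts": joint torques, N m; "tool_pos": TCP position; "tcp_rot": TCP orientation; "ft_force": force on the tool from outside, world axes, zero at the start; "wrist_torque": the same for the moment, N m; "finger_gap": finger opening in mm.
Only numpy, scipy, OpenCV 4.12 (cv2) and the standard library are available. Lean on these libraries where they do the work, as an engineer would, in place of code of your own. Each camera call takes 0.05 s, during which the arm holds its last target.

## Working session

There is one attempt and no reset: what is moved stays moved. The work goes in short steps, Python scripts to look and compute and a shell command to move; the robot and the scene stay as the last step left them, time stands still between calls to the robot, and variables do not carry over. Pictures are saved under pics/ and viewed, and the job is handed in when it is done.

```bash
mkdir -p pics; python3 - <<'E'
from bench import r, vision
import cv2
s=r.sense(); print({k:s[k] for k in('time','tool_pos','tcp_rot','ft_force','finger_gap')})
for n in('scene','top','wrist'):
    im=vision.snapshot(n); cv2.imwrite(f'pics/{n}0.png',im[:,:,::-1])
    m=vision.camera_model(n); print(n,m)
E
```

```text
{'time': 0.0, 'tool_pos': array([ 171.93386843, -574.26292209,  238.21506163]), 'tcp_rot': array([175.61973463,  89.89130322, 102.28060441]), 'ft_force': array([ 0.50732168, -0.94853904, -0.01437864]), 'finger_gap': 85.28282094618724}
scene {'fov_y': 52.884359174288974, 'cx': 318.48126853955335, 'cy': 237.38970115613216, 'D': array([0.01501225, 0.        , 0.        , 0.        , 0.        ]), 'world_to_cam': array([[-4.37777582e-01,  8.98997789e-01, -1.24001561e-02,
         2.29019792e+02],
       [ 4.87644982e-01,  2.25832193e-01, -8.43328045e-01,
        -1.50330259e+02],
       [-7.55349694e-01, -3.75236987e-01, -5.37256032e-01,
         1.81496952e+03],
       [ 0.00000000e+00,  0.00000000e+00,  0.00000000e+00,
         1.00000000e+00]])}
top {'fov_y': 49.84970094963065, 'cx': 311.8201481737745, 'cy': 236.2091068850184, 'D': array([-0.06346599,  0.        ,  0.        ,  0.        ,  0.        ]), 'world_to_cam': array([[ 1.07575755e-01, -9.94196778e-01, -4.73445554e-04,
        -2.56957121e+01],
       [-9.74227907e-01, -1.05320061e-01, -1.99468469e-01,
         5.27185308e+02],
       [ 1.98261046e-01,  2.19192151e-02, -9.79904131e-01,
         1.68018369e+03],
       [ 0.00000000e+00,  0.00000000e+00,  0.00000000e+00,
         1.00000000e+00]])}
wrist {'fov_y': 58.42541836856726, 'cx': 317.3767592292691, 'cy': 239.32353869684334, 'D': array([0.02462994, 0.        , 0.        , 0.        , 0.        ]), 'world_to_cam': array([[ 2.86128293e-01, -9.58190132e-01, -1.50673306e-03,
        -5.99022230e+02],
       [-9.21194236e-01, -2.75512883e-01,  2.74761407e-01,
        -3.46325569e+01],
       [-2.63688793e-01, -7.72290185e-02, -9.61511258e-01,
         3.78404951e+02],
       [ 0.00000000e+00,  0.00000000e+00,  0.00000000e+00,
         1.00000000e+00]])}
```

View pics/scene0.png

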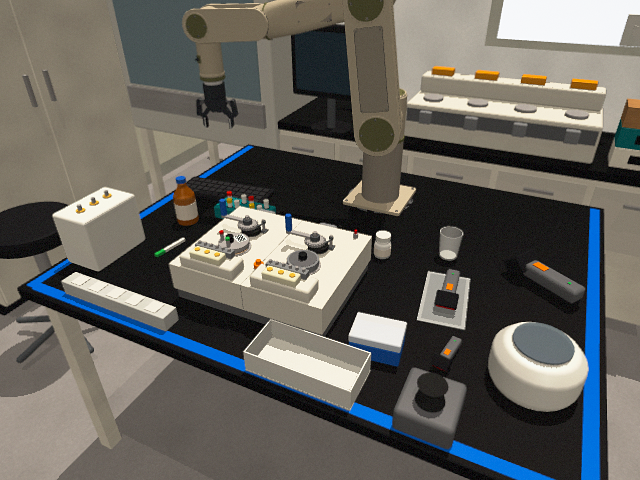

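View pics/top0.png

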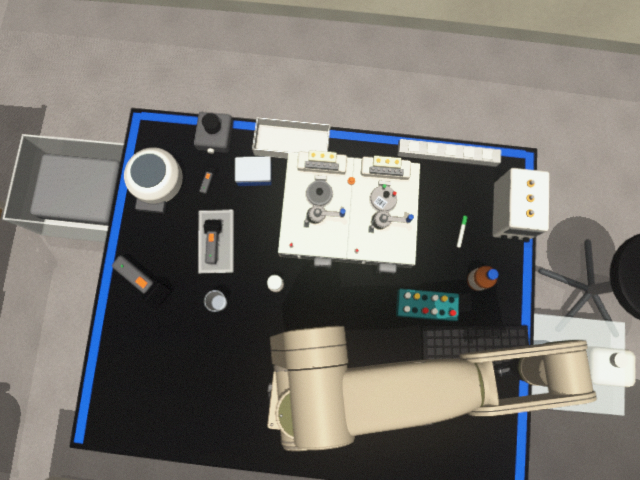

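View pics/wrist0.png

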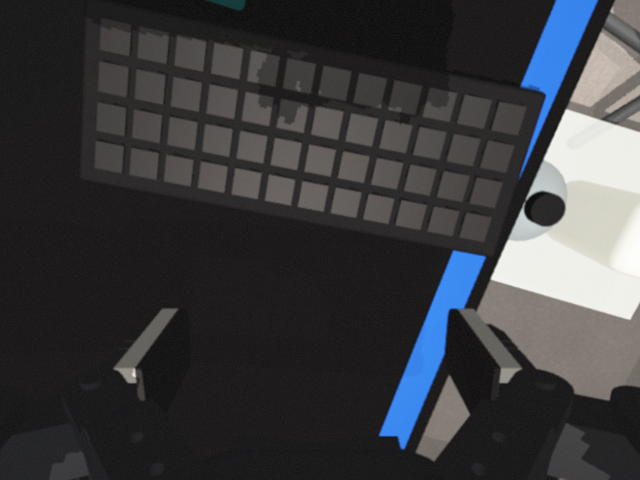

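```bash
python3 - <<'E'
import cv2
t=cv2.imread('pics/top0.png'); s=cv2.imread('pics/scene0.png')
a=cv2.resize(t[140:280,270:430],None,fx=5,fy=5,interpolation=cv2.INTER_CUBIC)[:600]
cv2.imwrite('pics/t_bio.png',cv2.resize(t[145:270,270:430],None,fx=4.8,fy=4.8,interpolation=cv2.INTER_CUBIC))
cv2.imwrite('pics/t_sc.png',cv2.resize(t[165:310,105:245],None,fx=4,fy=4,interpolation=cv2.INTER_CUBIC))
cv2.imwrite('pics/s_bio.png',cv2.resize(s[195:330,170:375],None,fx=3.9,fy=3.9,interpolation=cv2.INTER_CUBIC))
cv2.imwrite('pics/s_sc.png',cv2.resize(s[225:375,410:600],None,fx=4,fy=4,interpolation=cv2.INTER_CUBIC))
E
```

```text
(no output)
```

View pics/t_bio.png

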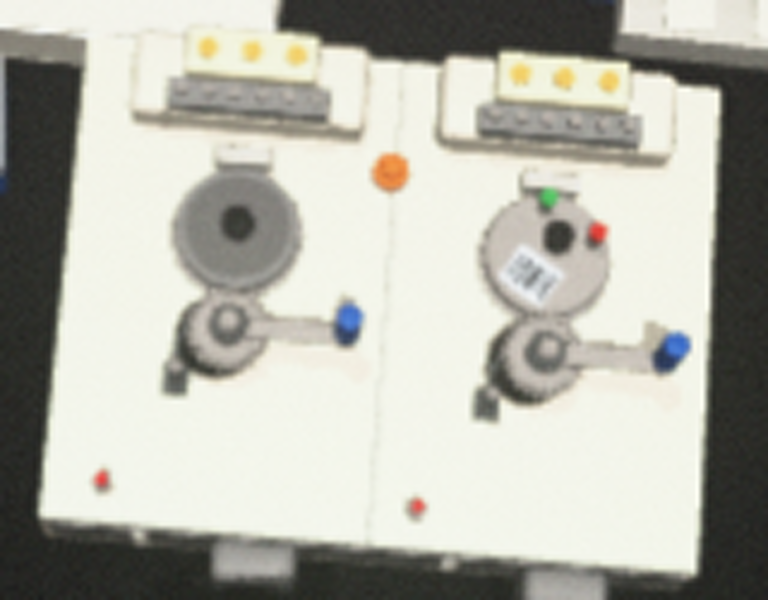

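View pics/t_sc.png

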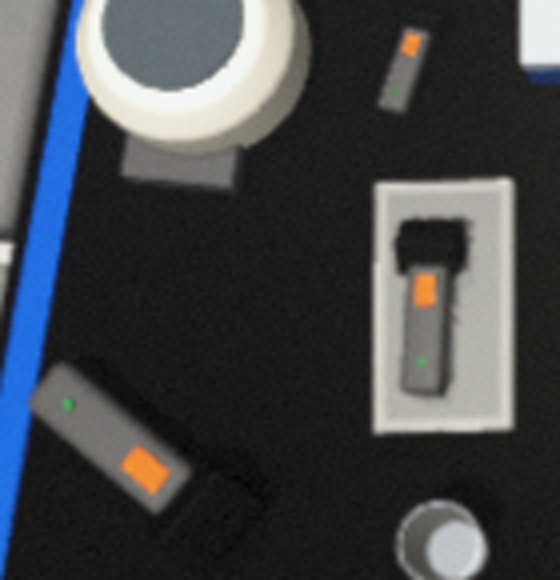

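View pics/s_bio.png

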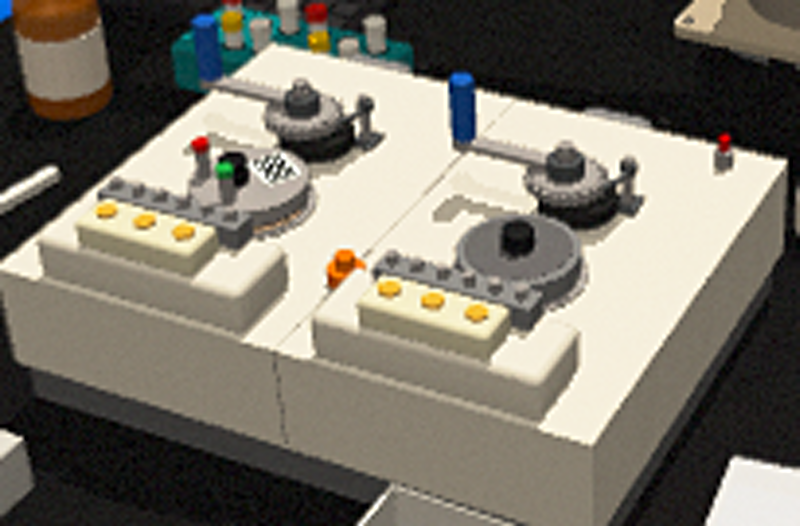

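View pics/s_sc.png

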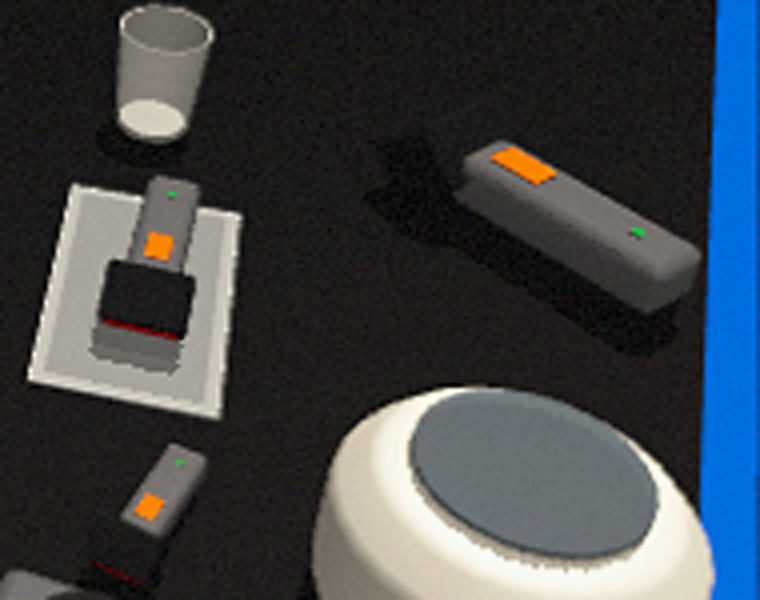

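```bash
cat > h.py <<'E'
import numpy as np, cv2
from bench import r, vision
from scipy.spatial.transform import Rotation as Ro
def K(m):
    f=240/np.tan(np.radians(m['fov_y']/2)); return np.array([[f,0,m['cx']],[0,f,m['cy']],[0,0,1.]])
def ray(m,px):
    u=cv2.undistortPoints(np.array(px,float).reshape(-1,1,2),K(m),m['D']).reshape(-1,2)
    W=m['world_to_cam'];R=W[:3,:3];o=-R.T@W[:3,3]
    d=np.c_[u,np.ones(len(u))]@R
    return o,d
def plane(m,px,z):
    o,d=ray(m,px); return o+d*((z-o[2])/d[:,2])[:,None]
def proj(m,P):
    W=m['world_to_cam']; P=np.array(P,float).reshape(-1,3)
    return cv2.projectPoints(P,cv2.Rodrigues(W[:3,:3])[0],W[:3,3],K(m),m['D'])[0].reshape(-1,2)
def tri(m1,p1,m2,p2):
    o1,d1=ray(m1,[p1]);o2,d2=ray(m2,[p2]);d1=d1[0];d2=d2[0]
    A=np.c_[d1,-d2];s=np.linalg.lstsq(A,o2-o1,rcond=None)[0]
    a=o1+d1*s[0];b=o2+d2*s[1];return (a+b)/2,np.linalg.norm(a-b)
E
python3 - <<'E'
from h import *
np.set_printoptions(precision=1,suppress=True)
t=vision.camera_model('top')
c=lambda L:[(x/4+105,y/4+165) for x,y in L]
b=lambda L:[(x/4.8+270,y/4.8+145) for x,y in L]
print('grip corners',plane(t,c([(410,264),(451,267),(400,390),(441,396)]),46))
print('orange,green',plane(t,c([(424,290),(421,362)]),46))
print('pad corners',plane(t,c([(374,182),(513,180),(514,429),(374,433)]),4))
print('deck corners',plane(t,b([(86,38),(720,88),(696,577),(40,520)]),120))
print('label',plane(t,b([(531,274)]),143))
print('lid centre',plane(t,b([(545,254)]),142), 'blank',plane(t,b([(237,232)]),140))
print('posts',plane(t,b([(229,322),(544,348)]),180))
print('handles top',plane(t,b([(350,317),(677,343)]),214))
print('beaker', plane(t,[(215,301)],60),'jar',plane(t,[(275,283)],75),'tip',plane(t,[(253,170)],67),'bottle',plane(t,[(490,274)],165))
print(vision.camera_model('wrist')['world_to_cam'][:3,3], Ro.from_euler('xyz',r.sense()['tcp_rot'],degrees=True).as_matrix())
E
```

```text
grip corners [[508.3 384.5  46. ]
 [509.4 349.4  46. ]
 [400.7 376.9  46. ]
 [399.4 342.   46. ]]
orange,green [[487.3 369.3  46. ]
 [426.1 362.9  46. ]]
pad corners [[585.5 436.5   4. ]
 [600.3 315.3   4. ]
 [383.4 284.3   4. ]
 [366.9 403.1   4. ]]
deck corners [[ 787.   139.6  120. ]
 [ 798.5 -302.2  120. ]
 [ 454.8 -308.4  120. ]
 [ 446.2  130.3  120. ]]
label [[ 644.3 -179.5  143. ]]
lid centre [[ 659.5 -187.9  142. ]] blank [[652.9  20.1 140. ]]
posts [[ 580.    18.3  180. ]
 [ 584.8 -188.   180. ]]
handles top [[ 583.   -58.9  214. ]
 [ 588.6 -268.6  214. ]]
beaker [[276.5 322.5  60. ]] jar [[355.  133.1  75. ]] tip [[732.5 256.   67. ]] bottle [[ 444.5 -535.8  165. ]]
[-599.   -34.6  378.4] [[-0.   1.   0.3]
 [ 0.   0.3 -1. ]
 [-1.   0.  -0. ]]
```

Three things look like the scanner: the small one at top-picture pixel (206,182), the one on the grey pad at (212,242), and the large one at (138,278). The middle-sized one, on the pad, is the one meant. The close crop confirms it, with its head pointing to +x and at about 4–5° yaw. The vessel with the label is in the right well, with the label at about (381,202) and the lever handle at (411,217).

```bash
python3 -m jog '[[[0.016,0.036,0],[0,0,-0.05],1],[[0.033,0.072,0],[0,0,-0.1],1],[[0.05,0.108,0],[0,0,-0.14],1],[[0.067,0.145,0],[0,0,-0.14],1],[[0.084,0.181,0],[0,0,-0.14],1]]'
python3 -m jog '[[[0.016,0.036,0],[0,0,0],1],[[0.033,0.072,0],[0,0,0],1],[[0.050,0.108,0],[0,0,0],1],[[0.062,0.147,0],[0,0,0],1],[[0.070,0.187,0],[0,0,0],1]]'
python3 -m jog '[[[0.008,0.040,0],[0,0,0],1],[[0.016,0.080,0],[0,0,0],1],[[0.024,0.120,0],[0,0,0],1],[[0.032,0.160,0],[0,0,0],1],[[0.040,0.200,0],[0,0,0],1]]'
python3 -m jog '[[[0.008,0.040,0],[0,0,0],1],[[0.016,0.080,0],[0,0,0],1],[[0.024,0.120,0],[0,0,0],1],[[0.032,0.160,0],[0,0,0],1],[[0.040,0.200,0],[0,0,0],1]]'
```

```text
time: 0.57
tool_pos: [256.3, -391.9, 238.7]
tcp_rot: [-175.7, 90.0, 102.9]
ft_force: [-0.2, 0.1, 0.9]
finger_gap: 85.0
time: 0.98
tool_pos: [326.4, -205.0, 239.1]
tcp_rot: [100.5, 90.0, 19.1]
ft_force: [0.9, -0.0, -0.3]
finger_gap: 85.5
time: 1.4
tool_pos: [365.8, -4.9, 239.4]
tcp_rot: [70.1, 89.9, -11.3]
ft_force: [0.4, 0.7, 0.6]
finger_gap: 85.2
time: 1.82
tool_pos: [405.8, 195.5, 239.2]
tcp_rot: [79.4, 90.0, -1.9]
ft_force: [1.5, -0.9, 0.7]
finger_gap: 85.4
```

```bash
python3 -m jog '[[[0.012,0.036,-0.01],[0,0,0],1],[[0.024,0.072,-0.02],[0,0,0],1],[[0.036,0.108,-0.03],[0,0,0],1],[[0.047,0.140,-0.045],[0,0,0],1],[[0.056,0.168,-0.06],[0,0,0],1]]'
python3 -m jog '[[[0,0,0],[0,0,0],1],[[0,0,0],[0,0,0],1]]'
python3 - <<'E'
from h import *
m=vision.camera_model('wrist');im=vision.snapshot('wrist');cv2.imwrite('pics/w1.png',im[:,:,::-1])
s=r.sense();M=Ro.from_euler('xyz',s['tcp_rot'],degrees=True).as_matrix();print(s['tool_pos'],M[:,2],s['joint_pos'])
W=m['world_to_cam'];print(-W[:3,:3].T@W[:3,3])
print(proj(m,[[487,369,46],[426,363,46],[476,365,46]]))
E
```

```text
time: 2.23
tool_pos: [462.3, 363.7, 178.5]
tcp_rot: [127.3, 90.0, 46.0]
ft_force: [1.1, -1.3, -0.1]
finger_gap: 85.3
time: 2.4
tool_pos: [460.8, 361.6, 176.4]
tcp_rot: [-64.8, 89.7, -146.0]
ft_force: [0.1, -0.0, 0.8]
finger_gap: 85.6
[461.38345589 361.01145568 178.092451  ] [ 0.15119194 -0.9885035   0.00135213] [ 3.30372817e+01  7.48652613e+00  9.17002957e+01 -1.58519073e-02
  8.09665315e+01  1.14343866e+02]
[530.68795248 372.9476265  310.06670198]
[[312.00591935 188.0694586 ]
 [307.29240026 280.36672255]
 [315.71865621 206.27979369]]
```

View pics/w1.png

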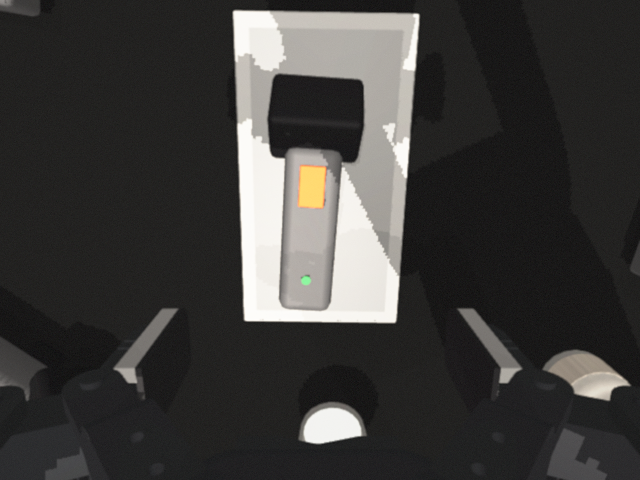

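The scanner on the pad has its orange button at (312,187) and green LED at (306,281), within 2 px of where the top view puts them. Next I'll measure its pose exactly.

```bash
python3 - <<'E'
from h import *
np.set_printoptions(precision=1,suppress=True)
m=vision.camera_model('wrist')
print(plane(m,[(312,187),(306,281)],46))
g=plane(m,[(280,300),(331,300),(287,160),(340,160)],44);print(g)
print(plane(m,[(305,309),(314,149)],44))
p=plane(m,[(234,11),(418,14),(396,322),(245,321)],4);print(p,p.mean(0))
h=plane(m,[(274,74),(363,80)],50);print(h,'head front')
E
```

```text
[[488.3 368.6  46. ]
 [425.7 363.3  46. ]]
[[408.7 378.7  44. ]
 [413.9 344.6  44. ]
 [502.2 386.3  44. ]
 [507.1 354.   44. ]]
[[404.6 361.   44. ]
 [511.3 370.8  44. ]]
[[586.3 434.3   4. ]
 [602.4 317.    4. ]
 [385.5 286.7   4. ]
 [368.5 404.6   4. ]] [485.7 360.7   4. ]
[[549.6 399.6  50. ]
 [554.1 348.9  50. ]] head front
```

```bash
python3 -m jog '[[[0,0.005,-0.035],[0,0,-0.03],1],[[0,0.005,-0.07],[0,0,-0.065],1],[[0,0.005,-0.105],[0,0,-0.065],1],[[0,0.005,-0.135],[0,0,-0.065],1],[[0,0.005,-0.150],[0,0,-0.065],1]]'
python3 -m jog '[[[0,0,-0.006],[0,0,0],1],[[0,0,-0.006],[0,0,0],1]]'
python3 - <<'E'
from h import *
im=vision.snapshot('wrist');cv2.imwrite('pics/w2.png',im[:,:,::-1])
E
```

```text
time: 2.87
tool_pos: [460.5, 363.8, 26.6]
tcp_rot: [-56.8, 89.8, -142.0]
ft_force: [-0.3, 0.2, -1.1]
finger_gap: 85.3
time: 3.03
tool_pos: [461.7, 364.9, 22.9]
tcp_rot: [-54.7, 89.9, -139.8]
ft_force: [0.6, 0.4, 0.1]
finger_gap: 85.9
```

View pics/w2.png

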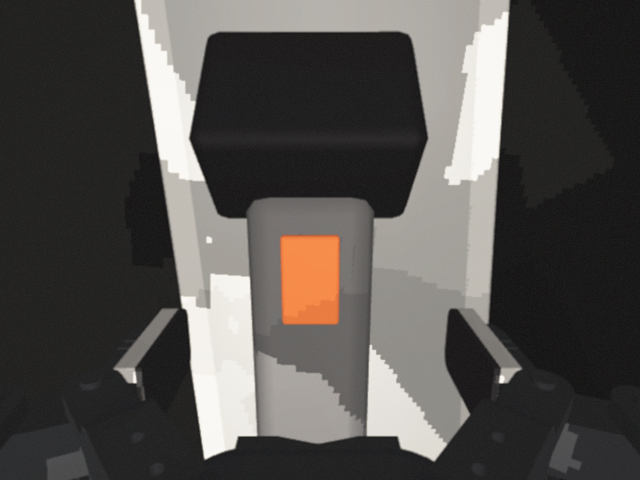

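The grip, spanning columns 250 to 372, is centred between the jaws and aligned with them. I'll close on it with 40 N.

```bash
python3 -m jog '[[[0,0,0],[0,0,0],-1],[[0,0,0],[0,0,0],-1],[[0,0,0],[0,0,0],-1],[[0,0,0],[0,0,0],-1],[[0,0,0],[0,0,0],-1]]' 45
python3 -m jog '[[[0,0,0],[0,0,0],-1],[[0,0,0],[0,0,0],-1],[[0,0,0],[0,0,0],-1]]'
```

```text
time: 3.5
tool_pos: [462.9, 366.8, 24.7]
tcp_rot: [119.1, 89.9, 34.0]
ft_force: [-0.4, 0.5, 6.7]
finger_gap: 35.6
time: 3.75
tool_pos: [462.9, 366.8, 24.7]
tcp_rot: [117.5, 89.9, 32.4]
ft_force: [-1.0, -1.0, 6.3]
finger_gap: 35.4
```

```bash
python3 - <<'E'
from h import *
np.set_printoptions(precision=1,suppress=True)
t=vision.camera_model('top');s=vision.camera_model('scene')
b=lambda x,y:(x/4.8+270,y/4.8+145)
q=lambda x,y:(x/3.9+170,y/3.9+195)
print('label',tri(t,b(531,274),s,q(275,166)))
print('scene label on plane',plane(s,[q(275,166)],143))
print('handle R top',tri(t,b(678,343),s,q(204,20)),plane(s,[q(204,20)],214))
print('post R',tri(t,b(545,345),s,q(302,90)))
E
python3 -m jog '[[[0,0,0.01],[0,0,0],-1],[[0,0,0.03],[0,0,0],-1],[[0,0,0.06],[0,0,0],-1],[[0,0,0.10],[0,0,0],-1],[[0,0,0.14],[0,0,0],-1]]'
python3 - <<'E'
from h import *
im=vision.snapshot('wrist');cv2.imwrite('pics/w3.png',im[:,:,::-1])
im=vision.snapshot('scene');cv2.imwrite('pics/s3.png',cv2.resize(im[180:340,390:580],None,fx=3.5,fy=3.5)[:,:,::-1])
E
```

```text
label (array([ 642.8, -178. ,  145.5]), np.float64(2.7348983509216267))
scene label on plane [[ 639.4 -178.9  143. ]]
handle R top (array([ 587.7, -267.8,  214.3]), np.float64(3.0960184855511774)) [[ 587.1 -266.4  214. ]]
post R (array([ 587.5, -188.1,  175.2]), np.float64(2.1670180106800427))
time: 4.17
tool_pos: [460.8, 365.5, 164.0]
tcp_rot: [-61.9, 89.8, -146.9]
ft_force: [1.2, 0.6, -1.5]
finger_gap: 35.0
```

View pics/w3.png

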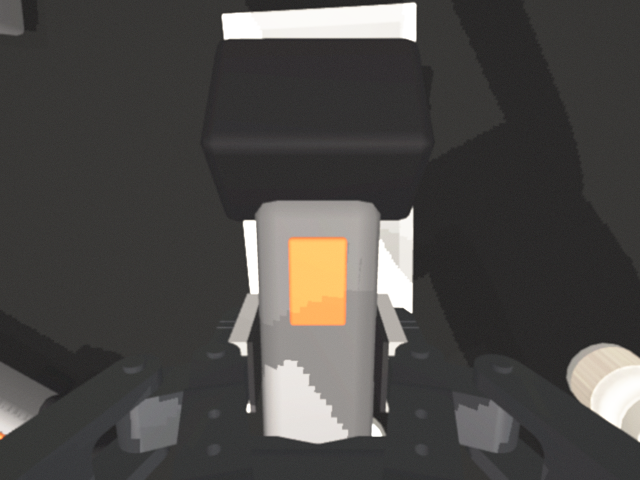

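View pics/s3.png

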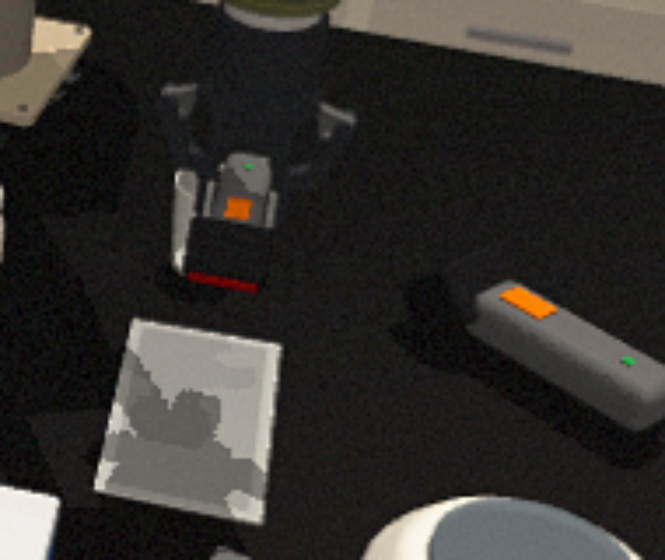

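The scanner is held level, with the orange button at (318,281) about where it was before. Now carrying it over to the label.

```bash
python3 -m jog '[[[0,-0.025,0.025],[0,0,0],-1],[[0,-0.055,0.05],[0,0,0],-1],[[0,-0.090,0.07],[0,0,0],-1],[[0,-0.127,0.085],[0,0,0],-1],[[0,-0.165,0.095],[0,0,0],-1]]'
python3 -m jog '[[[0,-0.04,0],[0,0,0],-1],[[0,-0.08,0],[0,0,0],-1],[[0,-0.12,0],[0,0,0],-1],[[0,-0.16,0],[0,0,0],-1],[[0,-0.20,0],[0,0,0],-1]]'
python3 -m jog '[[[0,-0.04,0],[0,0,0],-1],[[0,-0.08,0],[0,0,0],-1],[[0.002,-0.12,0],[0,0,0],-1],[[0.009,-0.155,0],[0,0,0],-1],[[0.015,-0.18,0],[0,0,0],-1]]'
python3 -m jog '[[[0.019,-0.195,-0.01],[0,0,0],-1],[[0.019,-0.195,-0.02],[0,0,0],-1],[[0.019,-0.195,-0.03],[0,0,0],-1],[[0.019,-0.195,-0.03],[0,0,0],-1]]' 
```

```text
time: 4.68
tool_pos: [462.1, 200.2, 260.5]
tcp_rot: [102.3, 89.9, 17.3]
ft_force: [1.5, -1.1, -0.8]
finger_gap: 35.3
time: 5.1
tool_pos: [461.3, -0.5, 258.4]
tcp_rot: [79.9, 90.0, -5.2]
ft_force: [0.6, -0.0, -1.2]
finger_gap: 35.7
time: 5.52
tool_pos: [476.4, -181.9, 258.4]
tcp_rot: [-8.1, 90.0, -93.3]
ft_force: [0.4, 0.2, -0.7]
finger_gap: 35.4
time: 5.85
tool_pos: [492.8, -344.6, 234.7]
tcp_rot: [51.6, 90.0, -33.5]
ft_force: [0.7, 1.0, -1.7]
finger_gap: 35.5
```

I repeated a cumulative shift in that last call, so the tool overshot in y. I'll raise it straight up, then check the lever before going back.

```bash
python3 -m jog '[[[-0.0,0.03,0.03],[0,0,0],-1],[[0,0.03,0.03],[0,0,0],-1]]'
python3 - <<'E'
from h import *
im=vision.snapshot('top');cv2.imwrite('pics/t4.png',cv2.resize(im[130:290,270:470],None,fx=4,fy=3.75)[:,:,::-1])
im=vision.snapshot('scene');cv2.imwrite('pics/s4.png',cv2.resize(im[150:330,170:375],None,fx=3.3,fy=3.3)[:,:,::-1])
E
```

```text
time: 6.02
tool_pos: [492.1, -312.4, 261.0]
tcp_rot: [-140.4, 89.4, 134.3]
ft_force: [-0.2, 1.6, 1.4]
finger_gap: 35.3
```

View pics/s4.png

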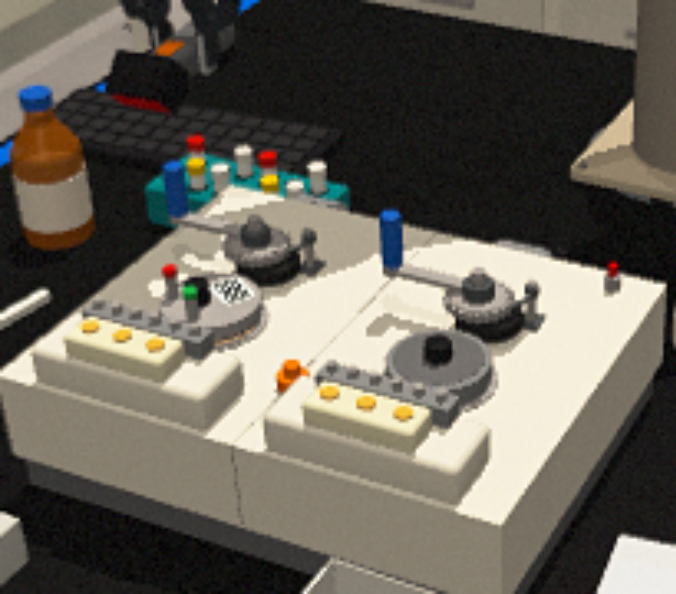

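View pics/t4.png

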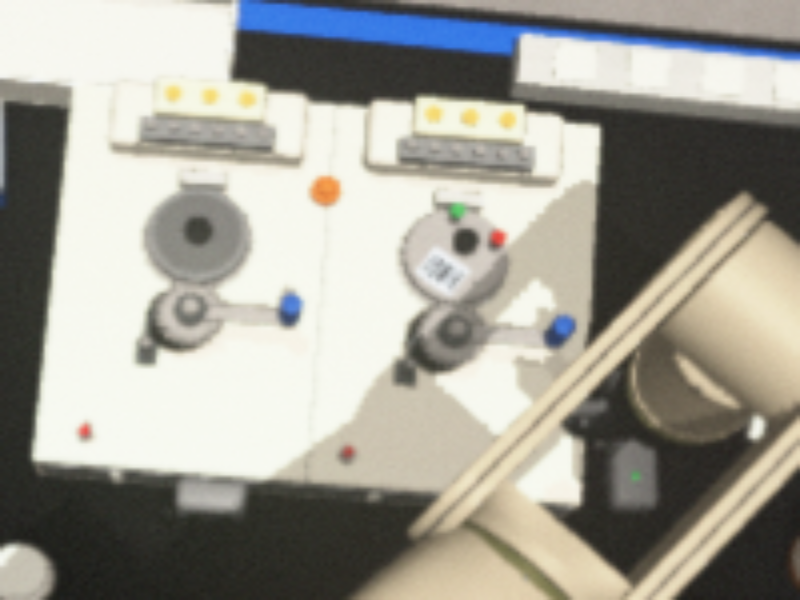

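Both levers are still at their stops: the right handle is at (562,330) in the top crop and has not moved. The bottle and rack are undisturbed. Going back to the scan pose.

```bash
python3 -m jog '[[[-0.004,0.035,0],[0,0,0],-1],[[-0.008,0.07,0],[0,0,0],-1],[[-0.012,0.1,-0.005],[0,0,0],-1],[[-0.012,0.115,-0.02],[0,0,0],-1],[[-0.012,0.119,-0.032],[0,0,0],-1]]'
python3 -m jog '[[[0,0,0],[0,0,0],-1],[[0,0,0],[0,0,0],-1],[[0,0,0],[0,0,0],-1]]'
python3 - <<'E'
from h import *
im=vision.snapshot('scene');cv2.imwrite('pics/s5.png',cv2.resize(im[130:330,170:375],None,fx=3,fy=3)[:,:,::-1])
s=r.sense();print(s['tool_pos'],s['ft_force'],s['finger_gap'])
im=vision.snapshot('wrist');cv2.imwrite('pics/w5.png',im[:,:,::-1])
print(proj(vision.camera_model('wrist'),[[643,-179,143]]))
E
```

```text
time: 6.53
tool_pos: [481.3, -191.0, 233.6]
tcp_rot: [66.1, 89.8, -18.8]
ft_force: [-0.0, 0.2, -1.4]
finger_gap: 35.5
time: 6.78
tool_pos: [481.2, -194.6, 233.5]
tcp_rot: [36.9, 89.9, -48.2]
ft_force: [-0.3, -0.3, -1.1]
finger_gap: 35.3
[ 481.34167894 -194.78650403  233.70345732] [ 0.57706075  0.45633281 -1.02199508] 35.314321720036624
[[ 312.86801949 -103.80739032]]
```

View pics/s5.png

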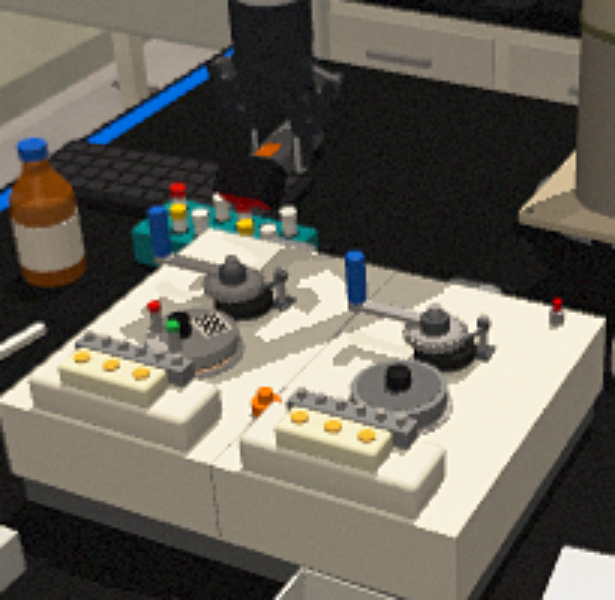

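View pics/w5.png

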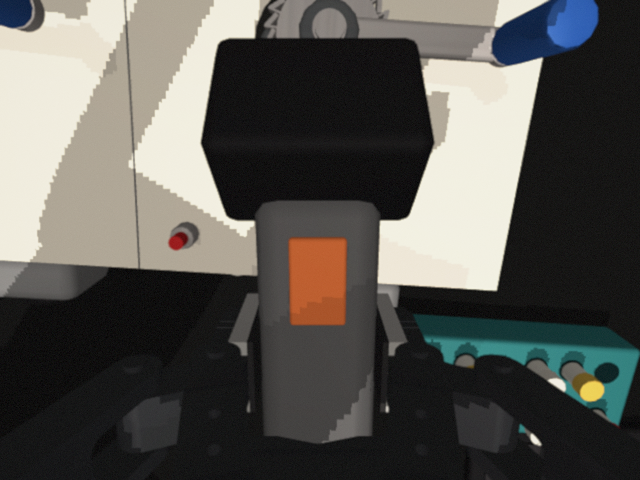

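```bash
python3 -m jog '[[[-0.001,0.001,-0.004],[0,0,0],-1],[[-0.001,0.001,-0.004],[0,0,0],-1],[[-0.001,0.001,-0.004],[0,0,0],-1]]'
python3 - <<'E'
from h import *
m=vision.camera_model('wrist');s=r.sense();z=s['tool_pos'][2]
M=Ro.from_euler('xyz',s['tcp_rot'],degrees=True).as_matrix()
ax=-np.cross(M[:,2],[0,0,1]); ax/=np.linalg.norm(ax)
if ax[0]<0: ax=-ax
c=plane(m,[(318,281)],z+22.7)[0]
print('button',c,'tool',s['tool_pos'],'scanner yaw axis',ax, 'tool x',M[:,0])
o0=np.array([488.3,368.6,46]);g0=np.array([477,367.6,32])
off=np.array([11.3,0,14])  # button in grip frame
up=-M[:,0];ya=np.cross(up,ax);ax=np.cross(ya,up)
g=c-ax*11.3-up*14
w=g+66.5*ax-13.5*up; bd=(ax-up)/2**.5
zz=(ax+up)/2**.5
for L in ([643,-179,143],[644.3,-179.5,143],[639.4,-178.9,143]):
    v=np.array(L)-w;print(v@bd,v@ya,v@zz)
E
```

```text
time: 7.13
tool_pos: [479.8, -192.9, 228.4]
tcp_rot: [-122.9, 90.0, 151.9]
ft_force: [0.6, -0.1, -0.8]
finger_gap: 35.1
button [ 506.11130783 -190.58400341  251.1069287 ] tool [ 479.84429517 -192.94939353  228.4069287 ] scanner yaw axis [ 0.99636576  0.08517784 -0.        ] tool x [-4.47231348e-04  2.38369410e-04 -9.99999872e-01]
115.09741490259772 -0.14777217477282822 1.1846971628223386
115.98270247531225 -0.7566861659946764 2.070975512992554
112.56826053851668 0.2585045604287762 -1.3467678420800127
```

By my estimate the beam passes within 2 mm of the label centre, at 115 mm range and 45°. Holding it steady here.

```bash
for i in 1 2 3; do python3 -m jog '[[[0,0,0],[0,0,0],-1],[[0,0,0],[0,0,0],-1],[[0,0,0],[0,0,0],-1],[[0,0,0],[0,0,0],-1],[[0,0,0],[0,0,0],-1]]' | head -2; done
python3 -m jog '[[[-0.005,0.02,0.02],[0,0,0],-1],[[-0.012,0.055,0.035],[0,0,0],-1],[[-0.018,0.09,0.035],[0,0,0],-1],[[-0.018,0.13,0.035],[0,0,0],-1],[[-0.018,0.17,0.035],[0,0,0],-1]]'
python3 -m jog '[[[0,0.04,0],[0,0,0],-1],[[0,0.08,0],[0,0,0],-1],[[0,0.12,0],[0,0,0],-1],[[0,0.16,0],[0,0,0],-1],[[0,0.20,0],[0,0,0],-1]]'
python3 -m jog '[[[0,0.04,-0.01],[0,0,0],-1],[[0,0.08,-0.03],[0,0,0],-1],[[0,0.12,-0.06],[0,0,0],-1],[[0.003,0.155,-0.09],[0,0,0],-1],[[0.005,0.18,-0.12],[0,0,0],-1]]'
```

```text
time: 7.55
tool_pos: [480.1, -192.7, 228.7]
time: 7.97
tool_pos: [480.0, -192.7, 228.7]
time: 8.38
tool_pos: [480.0, -192.7, 228.7]
time: 8.8
tool_pos: [461.8, -21.5, 264.4]
tcp_rot: [77.2, 89.9, -8.0]
ft_force: [1.0, -0.4, -0.3]
finger_gap: 35.3
time: 9.22
tool_pos: [461.6, 179.4, 264.0]
tcp_rot: [99.9, 90.0, 14.8]
ft_force: [2.0, -0.2, -1.1]
finger_gap: 35.6
time: 9.63
tool_pos: [466.6, 351.3, 153.4]
tcp_rot: [121.6, 89.8, 36.6]
ft_force: [0.7, -0.3, -0.7]
finger_gap: 35.2
```

```bash
python3 -m jog '[[[0.001,0.004,-0.03],[0,0,0],-1],[[0.001,0.004,-0.06],[0,0,0],-1],[[0.001,0.004,-0.085],[0,0,0],-1],[[0.001,0.004,-0.102],[0,0,0],-1],[[0.001,0.004,-0.110],[0,0,0],-1]]'
python3 -m jog '[[[0,0,-0.002],[0,0,0],-1],[[0,0,-0.002],[0,0,0],-1],[[0,0,-0.002],[0,0,0],-1]]'
```

```text
time: 10.05
tool_pos: [465.2, 351.3, 39.6]
tcp_rot: [-62.9, 89.7, -147.9]
ft_force: [-0.6, -0.5, -1.0]
finger_gap: 35.2
time: 10.3
tool_pos: [468.4, 353.0, 42.9]
tcp_rot: [118.3, 89.9, 33.2]
ft_force: [-0.6, -0.7, -1.5]
finger_gap: 35.2
```

```bash
python3 -m jog '[[[0,0.007,-0.007],[0,0,0],-1],[[0,0.008,-0.012],[0,0,0],-1],[[0,0.008,-0.016],[0,0,0],-1],[[0,0.008,-0.016],[0,0,0],-1]]'
python3 -m jog '[[[0,0,-0.001],[0,0,0],-1],[[0,0,-0.002],[0,0,0],-1],[[0,0,-0.002],[0,0,0],-1]]'
```

```text
time: 10.63
tool_pos: [467.4, 360.8, 24.9]
tcp_rot: [130.8, 90.0, 45.7]
ft_force: [0.1, -0.1, -1.8]
finger_gap: 35.0
time: 10.88
tool_pos: [467.3, 360.7, 24.7]
tcp_rot: [-124.1, 90.0, 150.8]
ft_force: [-6.0, -3.0, 11.2]
finger_gap: 35.4
```

```bash
python3 - <<'E'
from h import *
im=vision.snapshot('scene');cv2.imwrite('pics/s6.png',cv2.resize(im[200:340,400:520],None,fx=4,fy=4)[:,:,::-1])
E
```

```text
(no output)
```

View pics/s6.png

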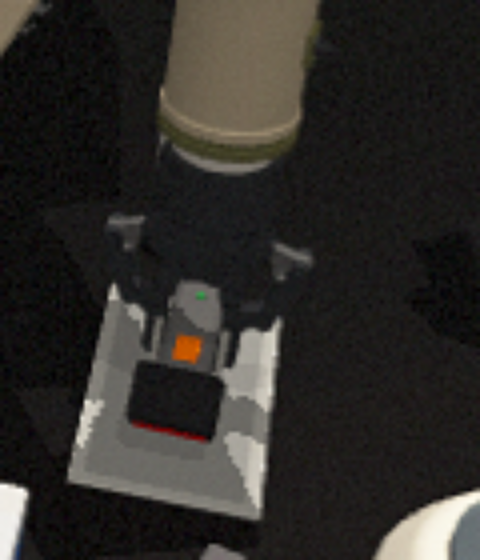

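The scanner is down on the pad, with an 11 N contact force. Opening the jaws and backing off.

```bash
python3 -m jog '[[[0,0,0],[0,0,0],0],[[0,0,0],[0,0,0],1],[[0,0,0],[0,0,0],1],[[0,0,0],[0,0,0],1],[[0,0,0],[0,0,0],1]]'
python3 -m jog '[[[0,0,0],[0,0,0],1],[[0,0,0.03],[0,0,0],1],[[0,0,0.07],[0,0,0],1],[[0,0,0.11],[0,0,0],1],[[0,0,0.15],[0,0,0],1]]'
python3 - <<'E'
from h import *
np.set_printoptions(precision=1,suppress=True)
m=vision.camera_model('wrist');im=vision.snapshot('wrist');cv2.imwrite('pics/w7.png',im[:,:,::-1])
s=r.sense();M=Ro.from_euler('xyz',s['tcp_rot'],degrees=True).as_matrix();print(s['tool_pos'],M[:,2],s['joint_pos'])
hs=cv2.cvtColor(im,cv2.COLOR_RGB2HSV);k=cv2.inRange(hs,(5,120,120),(20,255,255))
mm=cv2.moments(k[100:400,150:480]);print(plane(m,[(mm['m10']/mm['m00']+150,mm['m01']/mm['m00']+100)],46))
E
```

```text
time: 11.35
tool_pos: [467.3, 360.3, 23.1]
tcp_rot: [-54.2, 90.0, -139.2]
ft_force: [-0.1, -0.0, -0.7]
finger_gap: 85.1
time: 11.77
tool_pos: [466.8, 360.1, 174.4]
tcp_rot: [-61.5, 89.9, -146.5]
ft_force: [0.6, -0.2, 0.3]
finger_gap: 85.3
[470.8 362.7 185.1] [ 0.1 -1.  -0. ] [ 32.7   7.7  90.7   0.   80.9 117.7]
[[494.  362.2  46. ]]
```

View pics/w7.png

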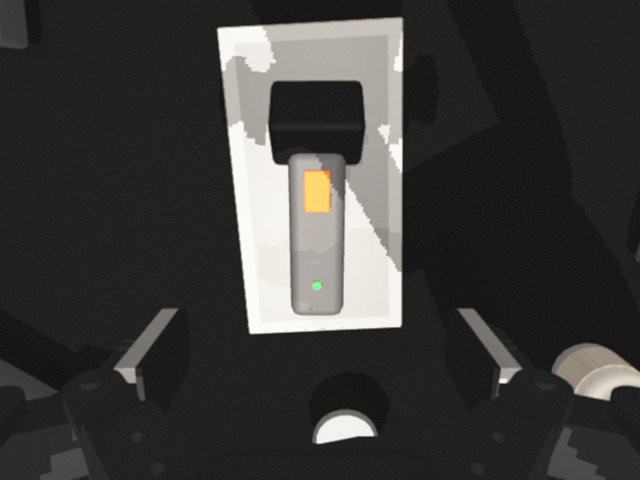

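The scanner lies flat on its pad, released, with the button at (317,191), well inside the pad. Next I'll go to the right lever and turn the jaws by about +60°.

```bash
python3 -m jog '[[[0,-0.02,0.03],[0,0,0.1],1],[[0,-0.05,0.055],[0,0,0.2],1],[[0,-0.085,0.075],[0,0,0.3],1],[[0,-0.12,0.09],[0,0,0.4],1],[[0,-0.16,0.097],[0,0,0.5],1]]'
python3 -m jog '[[[0,-0.04,0],[0,0,0.1],1],[[0,-0.08,0],[0,0,0.2],1],[[0,-0.12,0],[0,0,0.3],1],[[0,-0.16,0],[0,0,0.4],1],[[0,-0.20,0],[0,0,0.5],1]]'
python3 -m jog '[[[0.01,-0.038,0],[0,0,0.05],1],[[0.02,-0.076,0],[0,0,0.05],1],[[0.03,-0.114,0],[0,0,0.05],1],[[0.045,-0.15,0],[0,0,0.05],1],[[0.06,-0.18,0],[0,0,0.05],1]]'
python3 - <<'E'
from h import *
s=r.sense();M=Ro.from_euler('xyz',s['tcp_rot'],degrees=True).as_matrix();print(s['tool_pos'],M[:,2],s['joint_pos'])
E
```

```text
time: 12.23
tool_pos: [468.0, 200.0, 273.0]
tcp_rot: [76.5, 89.8, 20.4]
ft_force: [1.2, -0.3, 0.0]
finger_gap: 85.4
time: 12.65
tool_pos: [467.0, -0.3, 270.3]
tcp_rot: [25.4, 90.0, -2.3]
ft_force: [1.5, -0.8, 0.4]
finger_gap: 84.9
time: 13.07
tool_pos: [527.5, -181.4, 270.1]
tcp_rot: [-30.8, 90.0, -55.9]
ft_force: [0.1, 1.1, 0.5]
finger_gap: 85.5
[ 527.46582881 -181.37153186  270.09820599] [ 9.05143116e-01 -4.25106572e-01  5.85470521e-04] [-2.42293444e+01  2.61448727e-01  8.96037709e+01 -2.05149778e-02
  9.01015633e+01  9.28032958e-01]
```

```bash
python3 -m jog '[[[0.024,-0.034,0],[0,0,0],1],[[0.045,-0.065,0],[0,0,0],1],[[0.060,-0.086,0],[0,0,0],1],[[0.060,-0.086,0],[0,0,0],1],[[0.060,-0.086,0],[0,0,0],1]]'
python3 - <<'E'
from h import *
print(r.sense()['tool_pos'])
im=vision.snapshot('scene');cv2.imwrite('pics/s8.png',cv2.resize(im[120:300,170:350],None,fx=3.3,fy=3.3)[:,:,::-1])
im=vision.snapshot('wrist');cv2.imwrite('pics/w8.png',im[:,:,::-1])
print(proj(vision.camera_model('wrist'),[[588,-267.5,214]]))
E
```

```text
time: 13.48
tool_pos: [587.4, -265.6, 268.6]
tcp_rot: [174.5, 89.9, 149.3]
ft_force: [0.6, -0.4, -1.3]
finger_gap: 85.0
[ 587.36572289 -265.60982368  268.58304343]
[[321.59109589 277.52548027]]
```

View pics/s8.png

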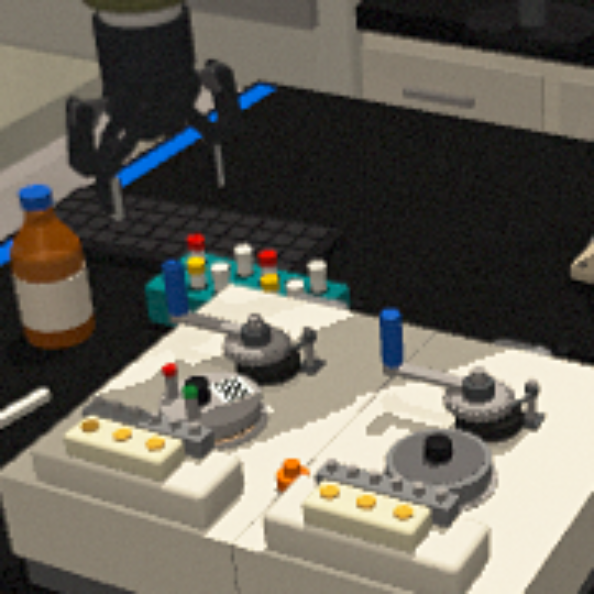

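View pics/w8.png

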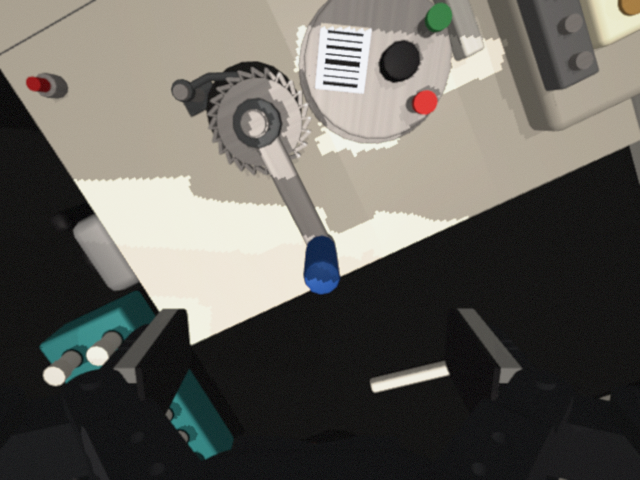

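The handle top is at (321,278), where I predicted it. The jaws straddle it.

```bash
python3 - <<'E'
from h import *
m=vision.camera_model('wrist')
print(plane(m,[(257,123)],180),plane(m,[(321.5,278)],214))
E
python3 -m jog '[[[0,-0.001,-0.025],[0,0,0],1],[[0,-0.001,-0.055],[0,0,0],1],[[0,-0.001,-0.075],[0,0,0],1],[[0,-0.001,-0.085],[0,0,0],1],[[0,-0.001,-0.085],[0,0,0],1]]'
python3 -m jog '[[[0,0,0],[0,0,0],-1],[[0,0,0],[0,0,0],-1],[[0,0,0],[0,0,0],-1],[[0,0,0],[0,0,0],-1],[[0,0,0],[0,0,0],-1]]' 20
python3 -m jog '[[[0,0,0],[0,0,0],-1],[[0,0,0],[0,0,0],-1],[[0,0,0],[0,0,0],-1],[[0,0,0],[0,0,0],-1]]' 20
```

```text
[[ 588.29592473 -190.54313016  180.        ]] [[ 587.86028323 -267.69833264  214.        ]]
time: 14.0
tool_pos: [585.7, -263.6, 182.5]
tcp_rot: [174.8, 89.7, 149.8]
ft_force: [-0.1, -0.0, -0.5]
finger_gap: 85.7
time: 14.42
tool_pos: [588.0, -265.8, 186.6]
tcp_rot: [-4.5, 89.9, -29.6]
ft_force: [-0.2, 0.6, -0.1]
finger_gap: 25.4
time: 14.75
tool_pos: [588.1, -266.0, 186.3]
tcp_rot: [-4.1, 89.9, -29.2]
ft_force: [2.9, -1.8, 4.1]
finger_gap: 16.9
```

```bash
python3 -m jog '[[[-0.004,0,0],[0,0,0],-1],[[-0.008,0.0002,0],[0,0,0],-1],[[-0.012,0.0007,0],[0,0,0],-1],[[-0.0155,0.0012,0],[0,0,0],-1],[[-0.0155,0.0012,0],[0,0,0],-1]]'
python3 - <<'E'
from h import *
im=vision.snapshot('top');cv2.imwrite('pics/t9.png',cv2.resize(im[130:290,270:470],None,fx=4,fy=3.75)[:,:,::-1])
im=vision.snapshot('scene');cv2.imwrite('pics/s9.png',cv2.resize(im[120:300,170:350],None,fx=3.3,fy=3.3)[:,:,::-1])
im=vision.snapshot('wrist');cv2.imwrite('pics/w9.png',im[:,:,::-1])
E
```

```text
time: 15.17
tool_pos: [573.2, -266.0, 186.3]
tcp_rot: [-12.3, 89.7, -37.4]
ft_force: [-0.3, -7.6, 1.5]
finger_gap: 17.2
```

View pics/w9.png

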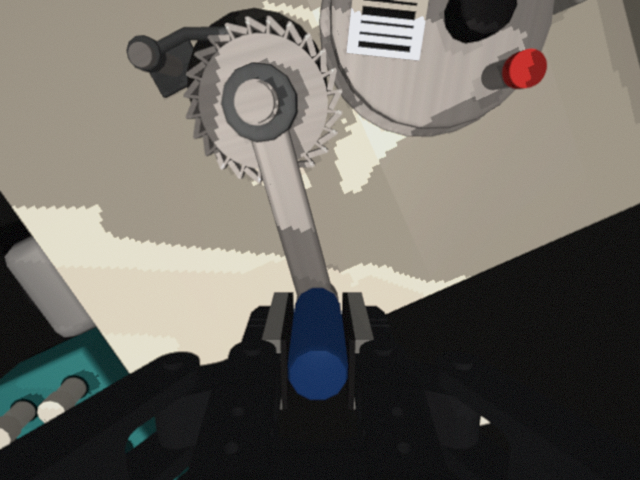

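View pics/s9.png

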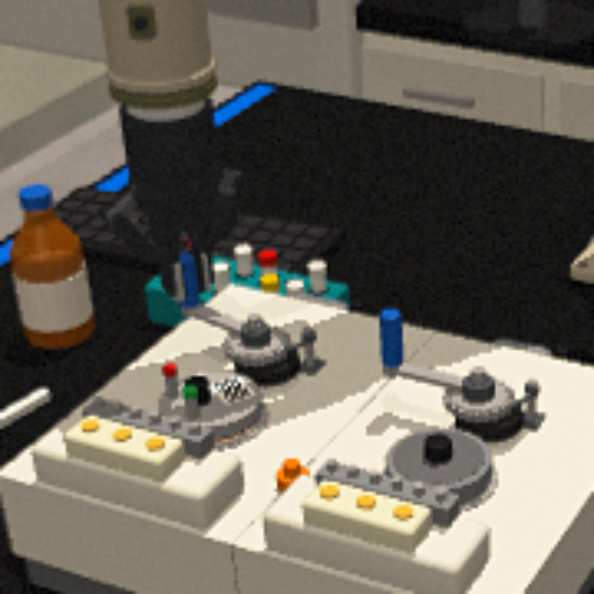

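The handle is held centred between the pads at (318,340), and the left lever is untouched. I'll continue in small steps and work out q from the pictures.

```bash
cat >> h.py <<'E'
def qest(post,handle):
    m=vision.camera_model('wrist')
    p=plane(m,[post],180)[0];h=plane(m,[handle],214)[0];d=h-p
    return p,h,np.arctan2(-d[0],-d[1])+0.0227,np.hypot(d[0],d[1])
E
python3 - <<'E'
from h import *
print(qest((259,102),(318,375)))
E
python3 -m jog '[[[-0.004,0.0008,0],[0,0,0],-1],[[-0.0076,0.0018,0],[0,0,0],-1],[[-0.0113,0.003,0],[0,0,0],-1],[[-0.015,0.0043,0],[0,0,0],-1],[[-0.015,0.0043,0],[0,0,0],-1]]'
```

```text
(array([ 587.8301758 , -191.12318785,  180.        ]), array([ 572.67090229, -266.18729421,  214.        ]), np.float64(0.2219708432923836), np.float64(76.57952491726306))
time: 15.73
tool_pos: [557.9, -262.9, 186.4]
tcp_rot: [-26.8, 89.6, -52.0]
ft_force: [9.1, -14.7, -1.1]
finger_gap: 17.4
```

```bash
python3 - <<'E'
from h import *
im=vision.snapshot('wrist');cv2.imwrite('pics/w10.png',im[:,:,::-1]);s=r.sense();print(s['tool_pos'],s['ft_force'])
E
```

```text
[ 557.95269395 -262.95682761  186.40611208] [  7.75474127 -13.78975772  -0.81670222]
```

View pics/w10.png

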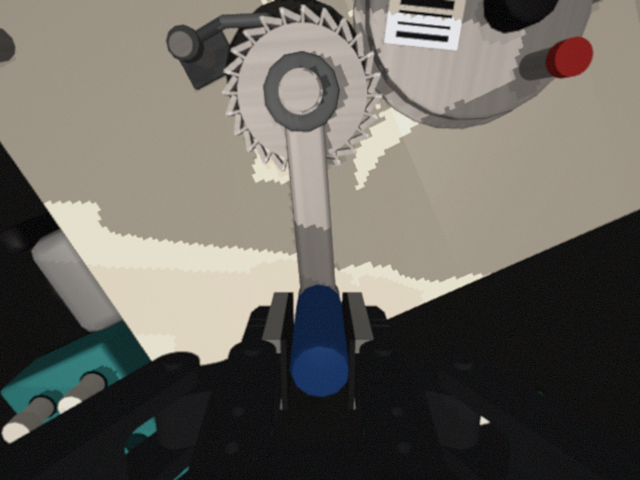

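```bash
python3 - <<'E'
from h import *
print(qest((302,92),(320,372))[2:])
E
python3 -m jog '[[[-0.004,0.0012,0],[0,0,0],-1],[[-0.0075,0.0026,0],[0,0,0],-1],[[-0.011,0.004,0],[0,0,0],-1],[[-0.0138,0.0055,0],[0,0,0],-1],[[-0.0138,0.0055,0],[0,0,0],-1]]'
python3 - <<'E'
from h import *
im=vision.snapshot('wrist');cv2.imwrite('pics/w11.png',im[:,:,::-1]);s=r.sense();print(s['tool_pos'],s['ft_force'])
E
```

```text
(np.float64(0.3932400891102958), np.float64(76.61002592142326))
time: 16.2
tool_pos: [543.4, -256.7, 186.4]
tcp_rot: [-34.6, 89.7, -59.7]
ft_force: [-0.1, -6.7, 6.6]
finger_gap: 17.7
[ 543.13909642 -256.48292118  186.37921694] [-0.57558698 -7.44235794  4.38715651]
```

View pics/w11.png

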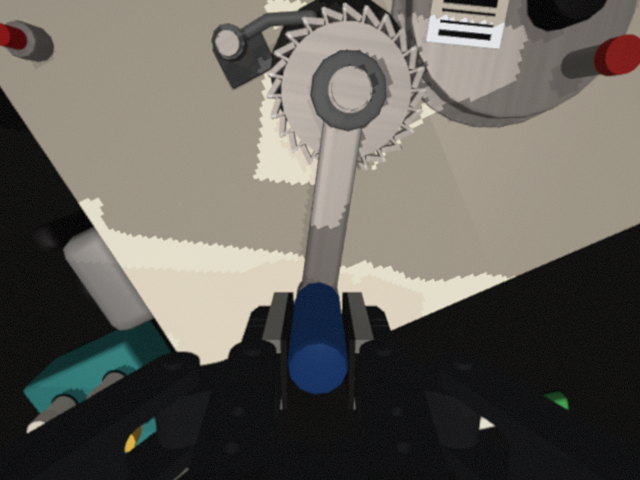

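```bash
python3 - <<'E'
from h import *
print(qest((350,91),(318,369))[2:])
E
python3 -m jog '[[[-0.003,0.0023,0],[0,0,0],-1],[[-0.006,0.0046,0],[0,0,0],-1],[[-0.009,0.007,0],[0,0,0],-1],[[-0.0115,0.0092,0],[0,0,0],-1],[[-0.0115,0.0092,0],[0,0,0],-1]]'
python3 - <<'E'
from h import *
im=vision.snapshot('wrist');cv2.imwrite('pics/w12.png',im[:,:,::-1]);s=r.sense();print(s['tool_pos'],s['ft_force'])
E
```

```text
(np.float64(0.5928930806786441), np.float64(76.40704778800367))
time: 16.67
tool_pos: [531.5, -247.3, 186.4]
tcp_rot: [-44.5, 89.8, -69.7]
ft_force: [-1.2, -7.7, 4.8]
finger_gap: 17.3
[ 531.36756645 -247.20954014  186.35815593] [-1.38372188 -8.47110897  5.43104086]
```

View pics/w12.png

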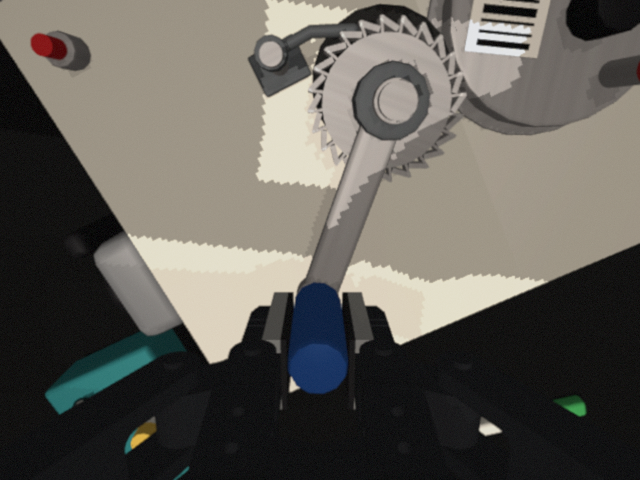

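```bash
python3 - <<'E'
from h import *
print(qest((396,101),(318,370)))
E
```

```text
(array([ 585.55373236, -190.15486415,  180.        ]), array([ 532.5060354, -245.9871585,  214.       ]), np.float64(0.7825288141634479), np.float64(77.01495468846208))
```

```bash
python3 -m jog '[[[-0.0015,0.0015,0],[0,0,0],-1],[[-0.003,0.003,0],[0,0,0],-1],[[-0.0045,0.0046,0],[0,0,0],-1],[[-0.0052,0.0056,0],[0,0,0],-1],[[-0.0052,0.0056,0],[0,0,0],-1]]'
python3 -m jog '[[[0,0,0],[0,0,0],-1],[[0,0,0],[0,0,0],-1]]'
python3 - <<'E'
from h import *
im=vision.snapshot('wrist');cv2.imwrite('pics/w13.png',im[:,:,::-1]);s=r.sense();print(s['tool_pos'],s['ft_force'])
im=vision.snapshot('top');cv2.imwrite('pics/t13.png',im[:,:,::-1])
im=vision.snapshot('scene');cv2.imwrite('pics/s13.png',im[:,:,::-1])
E
```

```text
time: 17.13
tool_pos: [526.9, -241.9, 186.4]
tcp_rot: [-35.1, 89.7, -60.3]
ft_force: [3.3, -8.8, 2.9]
finger_gap: 17.3
time: 17.3
tool_pos: [526.9, -241.8, 186.4]
tcp_rot: [-36.3, 89.8, -61.4]
ft_force: [3.5, -9.8, 3.4]
finger_gap: 17.3
[ 526.8610346  -241.78080747  186.33336799] [ 2.95465533 -8.80085429  2.99704808]
```

View pics/w13.png

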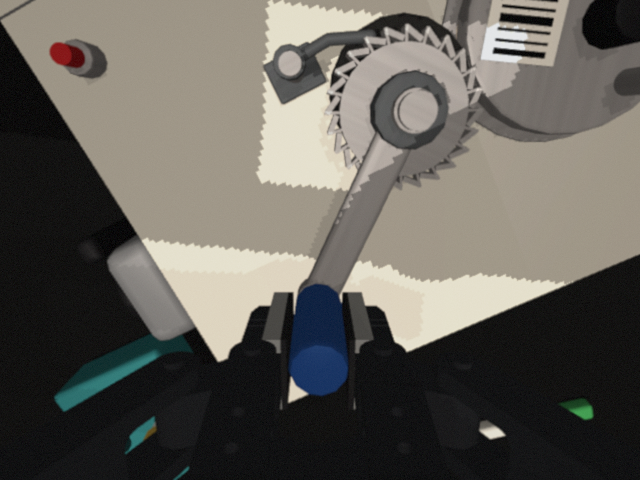

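View pics/s13.png

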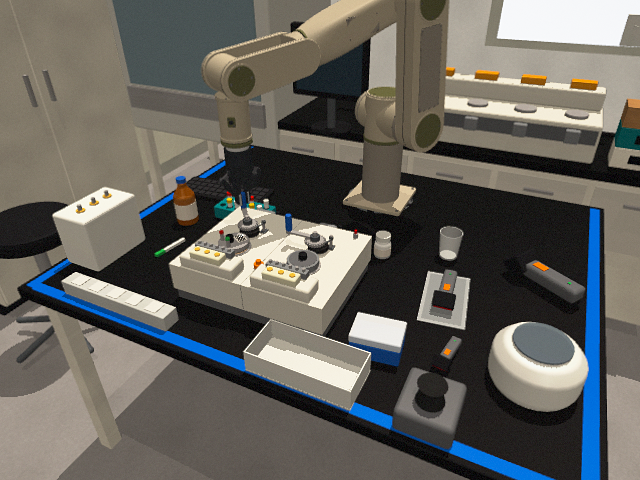

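View pics/t13.png

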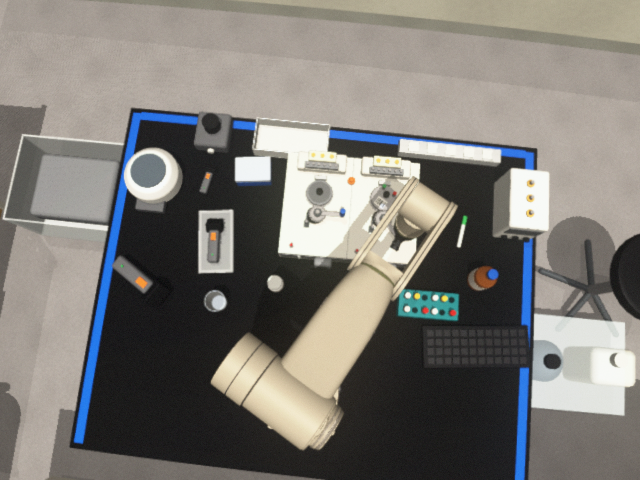

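```bash
python3 - <<'E'
from h import *
print(qest((418,109),(319,371)))
s=r.sense();d=s['tool_pos'][:2]-np.array([586.2,-189.5]);print(np.arctan2(-d[0],-d[1])+.0227,np.hypot(*d))
E
```

```text
(array([ 586.34593324, -189.90700006,  180.        ]), array([ 528.07499858, -241.01731837,  214.        ]), np.float64(0.8734696335467503), np.float64(77.50978302257843))
0.8712684954344952 79.09457418645721
```

```bash
python3 -m jog '[[[0,0,0],[0,0,0],-1],[[0,0,0],[0,0,0],-1],[[0,0,0],[0,0,0],-1]]'; python3 -c "
from bench import order
print(order.hand_in())"
```

```text
time: 17.7
tool_pos: [526.9, -241.8, 186.4]
tcp_rot: [-36.5, 89.8, -61.7]
ft_force: [1.6, -9.2, 4.6]
finger_gap: 17.5
the job is handed in; nothing more can be done
None
```

I scanned the label, laid the scanner back on its pad and swung the right-hand clamp lever to its third click. I handed the job in at about 17.7 s, still gripping the lever; no verdict was reported.

- **Scan:** I used the middle-sized scanner, the one on the pad. It was held still for over 1.2 s, with the beam within about 2 mm of the label centre at roughly 115 mm and 45°.
- **Scanner back on its pad:** It lies flat near the middle of the pad and is let go, as the wrist picture after release and the last overview pictures show.
- **Lever:** The lever is at about 0.87 rad by two estimates (0.873 from the wrist picture, 0.871 from the tool position). That is past the third click at 0.786 and well short of the fourth at 1.048. I judged the click from the angle and did not see a clear force drop.
- **Rest of the scene:** The left lever and the bystanders look unmoved in the last pictures.

**What went wrong:**
- On the way to the scan I repeated a shift and overshot by about 150 mm in y. The pictures showed nothing touched, and I moved back before scanning.
- The wrist force while swinging the lever reached about 17 N. That is above the 5 to 7 N of a click, probably because the handle rubbed in the pads.

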